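# Screw the book press down on a mended book

## Task

A mended book lies in the small book press. Turn the press's three-armed handle clockwise (seen from above) by pushing its arms round with a fingertip, until the platen bears firmly on the book and the handle will go no further, without forcing it, then take the hand away. Nothing is to be gripped or lifted: the book stays as it lies in the press, and everything else on the table stays where it is.

Things in the scene. Friction and masses are not known exactly. Their poses are not given: they have to be found in the camera images.
- handle_hub (a point): centre of the press's handle, on its upright axis at arm height (178 mm above the table when wide open, sinking 5 mm per rad). Steel hub 34 mm across, top 18 mm above this point; three level round arms 11 mm thick, 120 degrees apart, each ending in a black 22 mm ball 86 mm from the axis. The point turns with the handle: x lies along one arm, z up. Free space above
- handle (a joint): handle angle, rad, growing clockwise seen from above; 0 = wide open. Each rad lowers the platen 5 mm; it meets the book at about 3.2, where the handle stops hard. Turning takes 0.15 N m (2.7 N at 55 mm from the axis), plus 0.005 N m per newton on the book: 7 N there is firm, 50 N is forcing. It stays where it is left; the screw keeps up to about 30 N on the book
- platen: the moving plate of the press, grey, 110 x 150 x 14 mm; origin at the centre of its underside, which presses on the book; axes as the press
- press: fixed frame of the book press: grey bed 120 x 230 mm, top 20 mm above the table; two steel columns at y = +/-99 mm; bridge 36 x 228 mm across them, top 118 mm up, with a nut on each end (top 129 mm) and a boss 48 mm wide in the middle (top 132 mm). Cannot move. Origin under the centre of the bed, x away from the robot, y along the bridge, z up
- book: hardback lying flat on the bed between the columns and under the platen, 230 x 158 x 24 mm, loose, jutting out of the press towards the robot; origin at the centre of its underside, x along its 230 mm side
- hole_punch: bystander: black three-hole punch, 125 x 230 x 79 mm, loose; origin at the centre of its underside
- pencil_cup: bystander: grey cup of pencils, 77 mm wide, 169 mm high, loose; origin at the centre of its underside
- label_roll: bystander: roll of labels standing on end, 68 mm wide, 40 mm high, loose; origin at the centre of its underside

How it is judged (in metres and radians):
At the end, for the whole second after the job is handed in: the platen presses on the book with more than 8 N after the hand has left, the handle is at rest (under 0.05 rad/s) and the book lies within 15 mm of where it lay (contact force between platen and book above 8 N and velocity of joint handle between -0.05 and 0.05 rad/s and distance of book from where it was at the start of the episode below 0.015 m); the robot touches nothing.
It fails at once if the book was shifted by more than 15 mm or lifted (distance of book from where it was at the start of the episode above 0.015 m).
It fails at once if a bystander was moved by more than 20 mm (distance of any of hole_punch, pencil_cup, label_roll from where it was at the start of the episode above 0.02 m).
It fails at once if the press was forced: over 500 N on the book (contact force between platen and book above 500 N).
It also fails if it takes over 48 s, if anything falls off the work surface, if the arm or the gripper's body presses on something with over 40 N, if the wrist force passes 120 N, or if a joint passes its speed limit or range.

## Robot

A 6-joint arm with a two-finger parallel gripper is mounted at the origin on the work surface; the furniture and walls round the work are solid. World frame = base frame: x ahead of the robot, y to its left, z up, the work surface at z = 0. Lengths are in m, angles in degrees, forces in N, time in s.
With the tool pointing down it reaches from about 0.4 to 0.825 m from the base axis. Payload 7 kg.
Tool frame: the origin (TCP) lies on the centre line of the jaws, within the pads' length; the fingertips stand 19 mm ahead of it and the grasp point (between the pads) is the TCP (r.tip_extent is the distance from the TCP to the fingertips, in m); z points along the fingers, y is the line along which they close (so a half turn about z gives the same grasp; the last joint's range is limited). The gripper opens to 88 mm and grips with 3 to 60 N. Pads are 19 mm wide; open, the fingers measure 130 mm over their backs; the gripper's body (78 mm by 193 mm) begins 47 mm behind the grasp point.
Start: joints at [93.283, 20.546, 0.682, 0, -70.136, -16.507], TCP at [0.154, 0.657, 0.246] pointing down, gripper open.
Joint ranges: [-176.03, 176.03], [-82.01, 121.73], [-58.28, 71.71], [-173.87, 95.51], [-174.79, -0.11], [-173.66, 173.66]. Speed limits (degrees/s): [136.94, 136.94, 172.46, 180, 180, 180].

## Interface

Orientations are given as [roll, pitch, yaw] about the fixed x, y, z axes, in that order (R = Rz(yaw) Ry(pitch) Rx(roll)).
In Python, from plant import r gives the robot as it stands. The module is installed in compiled form; this text tells all that it offers.
- The arm moves only by the tool jog_arm, never from a script. Its argument "deltas" is a list that holds one entry, the list of rows, each a list of 5 numbers: the opening, from -1 (shut) to 1 (fully open), then the shift along the world's x, y, z in cm, then the turn about the world's z in rad. In form: [[[claw, dx, dy, dz, turn], ...]]. A call has 1 to 8 rows; each row shifts and turns the commanded pose from where the row before left it; what a row does not reach is not made up. A row lasts 1/8 s, in which the tool goes at most 62.5 mm and 10.7 degrees, less where a joint would pass 70% of its speed; a pose out of reach is approached as far as the arm can. A call with a gripper value outside its range is refused whole. The fingers move at their own pace and stop on an object; "force" is the grip in N (left out, the last holds). Time passes only in rows, so rows that do not move let the fingers close. It gives the time, the measured TCP pose, the force, the opening and the grip force at its end, in the units of the state.
- r.get_state(): the state, without advancing time (a new reading comes with each control period).
- r.capture(name): name is "scene" or "top" or "wrist"; returns the picture (420x560x3 uint8, blue, green, red); there is no depth.
- r.camera_info(name): a dict with "fx", "fy", "cx", "cy" (pixels), "view" (4x4, takes a point from world to camera coordinates). Camera axes: x right, y up, looking along -z (the intrinsics and any distortion apply to the point x, -y, -z); pixel columns grow to the right and rows downward; lengths in m; the calibration is good to about 2 mm. A picture is of the moment at which its call begins: read the wrist's pose just before it. camera_info takes no time and is no camera call; for the wrist camera it gives the pose at the moment of the call.
- r.close_job(): hands the job in; it is judged then, once.
The state is a dict: "time_s": time; "joints": joint angles; "qd": joint speeds; "joint_torque": joint torques, N m; "tcp_pos": TCP position; "eef_rot": TCP orientation; "contact_force": force on the tool from outside, world axes, zero at the start; "moment": the same for the moment, N m; "gripper_width": finger opening in m; "gripper_force": force on a finger pad.
Only numpy, scipy, OpenCV 4.12 (cv2) and the standard library are available. Lean on these libraries where they do the work, as an engineer would, in place of code of your own. Each camera call takes 0.05 s, during which the arm holds its last target. There are 200 camera calls.

## Working session

There is one attempt and no reset: what is moved stays moved. The work goes in short steps, Python scripts to look and compute and a tool call to move; the robot and the scene stay as the last step left them, time stands still between calls to the robot, and variables do not carry over. Pictures are saved under pics/ and viewed, at most 10 in all, crops included, and the job is handed in when it is done.

Besides the shell and the picture viewer there is one more tool, called as name(argument=value, ...), one argument or row to a line, values as JSON. jog_arm: Moves the arm, as the interface text tells. Its arguments: {"type":"object","properties":{"deltas":{"type":"array"},"force":{"type":"number"}},"required":["deltas"]}

```bash
mkdir -p pics; python3 - <<'E'
from plant import r
import cv2,numpy as np
np.set_printoptions(precision=4,suppress=True)
for n in ["top","scene"]:
    cv2.imwrite(f"pics/{n}0.png",r.capture(n)); c=r.camera_info(n); print(n,c)
print(r.get_state())
E
```

```text
top {'fx': 489.503025208087, 'fy': 489.503025208087, 'cx': 288.94926806633765, 'cy': 219.05723557398034, 'view': array([[ 0.0965, -0.9953, -0.0004, -0.0377],
       [ 0.9738,  0.0943,  0.207 , -0.4564],
       [-0.206 , -0.0203,  0.9783, -1.4451],
       [ 0.    ,  0.    ,  0.    ,  1.    ]])}
scene {'fx': 544.347431693178, 'fy': 544.347431693178, 'cx': 286.0375821729075, 'cy': 205.75255829347353, 'view': array([[ 0.8964, -0.4432, -0.0082, -0.3807],
       [ 0.2932,  0.5791,  0.7607, -0.205 ],
       [-0.3324, -0.6843,  0.6491, -1.2394],
       [ 0.    ,  0.    ,  0.    ,  1.    ]])}
{'time_s': 0.1, 'joints': array([ 93.2815,  20.5877,   0.6415,  -0.0175, -70.1369, -16.506 ]), 'qd': array([-0.0509, -0.1891,  0.1266,  0.0733, -0.0389, -0.021 ]), 'joint_torque': array([ -0.001 , -58.4165,  29.3755,   7.0155,   0.0102,  -0.0001]), 'tcp_pos': array([0.1544, 0.6567, 0.2447]), 'eef_rot': array([179.9157,  -0.0079, -13.2305]), 'contact_force': array([ 0.3668,  0.318 , -0.9785]), 'moment': array([0.043 , 0.0164, 0.0238]), 'gripper_force': 0.0, 'gripper_width': 0.08755194196257161}
```

View pics/top0.png

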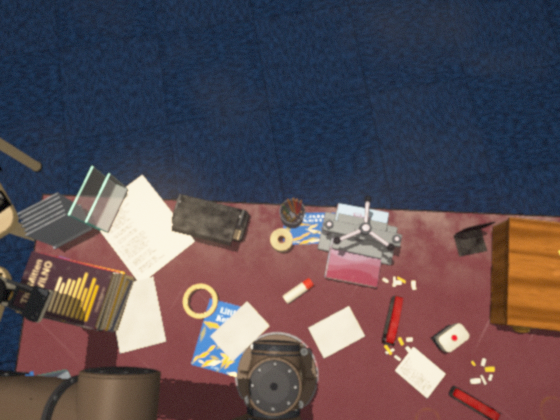

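View pics/scene0.png

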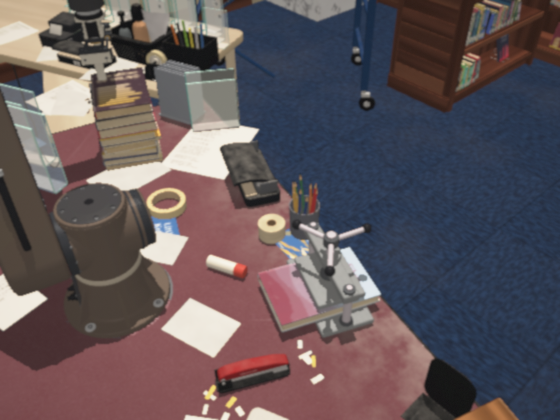

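The top view shows the press hub near (366,228) and balls near (367,205), (336,240) and (395,245). In the scene view the hub is at (331,238) and the balls at (296,225), (368,229) and (330,270). The cup (292,211 top) and label roll (281,239 top) are to the left of the press.

```bash
python3 - <<'E'
import cv2,numpy as np
a=cv2.imread("pics/top0.png")[185:295,270:420]; b=cv2.imread("pics/scene0.png")[170:340,240:400]
a=cv2.resize(a,(600,440),interpolation=cv2.INTER_CUBIC); b=cv2.resize(b,(565,600),interpolation=cv2.INTER_CUBIC)
cv2.imwrite("pics/a.png",a);cv2.imwrite("pics/b.png",b)
E
```

```text
(no output)
```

View pics/a.png

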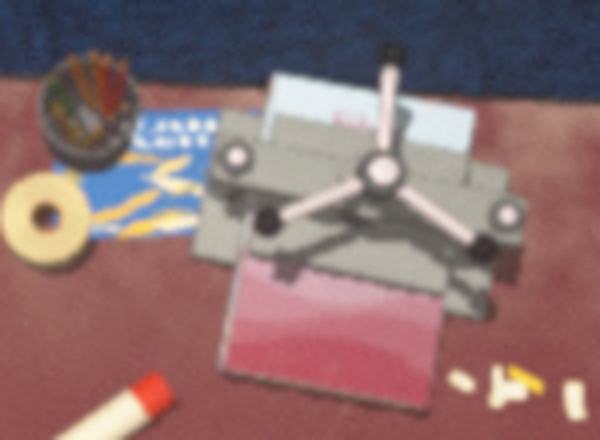

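View pics/b.png

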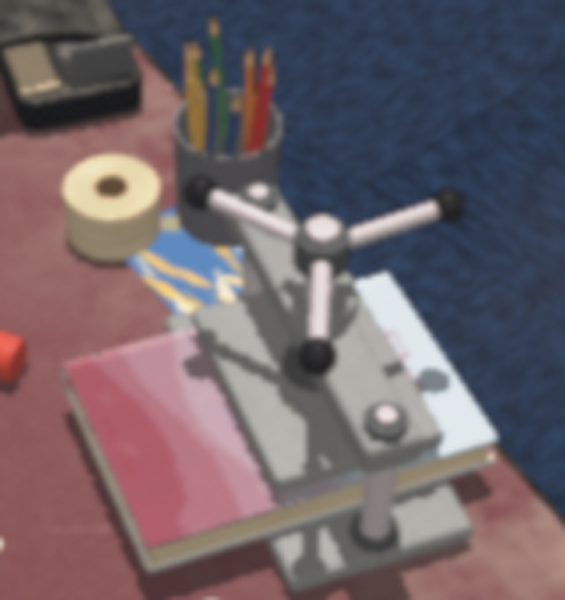

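Crops: in the top view, balls A (392,55), B (267,221), C (485,246) and hub (382,173). In the scene crop, A (450,205), B (202,191), C (316,357) and hub (322,235). I'll triangulate from these.

```bash
cat > h.py <<'E'
from plant import r
import cv2,numpy as np
np.set_printoptions(precision=4,suppress=True)
def P(n):
    c=r.camera_info(n); K=np.array([[c["fx"],0,c["cx"]],[0,c["fy"],c["cy"]],[0,0,1]])
    return K@np.diag([1,-1,-1])@c["view"][:3]
def tri(u,v,n1="top",n2="scene"):
    X=cv2.triangulatePoints(P(n1),P(n2),np.array(u,float),np.array(v,float)).ravel(); return X[:3]/X[3]
def onplane(n,u,z):
    M=P(n); H=np.c_[M[:,0],M[:,1],M[:,2]*z+M[:,3]]; q=np.linalg.solve(H,[*u,1]); return q[:2]/q[2]
E
python3 - <<'E'
from h import *
a=lambda x,y:((x+.5)/4+269.5,(y+.5)/4+184.5)
b=lambda x,y:((x+.5)/3.53+239.5,(y+.5)/3.53+169.5)
pts={}
for k,u,v in [("A",(392,55),(450,205)),("B",(267,221),(202,191)),("C",(485,246),(316,357)),("hubtop",(382,171),(322,228)),("nutL",(238,157),(258,192)),("nutR",(508,214),(386,415))]:
    X=tri(a(*u),b(*v)); pts[k]=X; print(k,X,onplane("top",a(*u),.178))
c=(pts["A"]+pts["B"]+pts["C"])/3; print("c",c)
for k in "ABC":
    d=pts[k]-c; print(k,np.hypot(d[0],d[1]),np.degrees(np.arctan2(d[1],d[0])))
for k,u,z in [("cup rim",(90,108),.1),("roll",(45,220),.04),("bookcorner",(222,372),.044),("bookcornerR",(428,410),.044)]: print(k,onplane("top",a(*u),z))
E
```

```text
A [ 0.5132 -0.2112  0.1711] [ 0.5107 -0.21  ]
B [ 0.3863 -0.1325  0.1707] [ 0.3848 -0.1318]
C [ 0.3815 -0.2828  0.1715] [ 0.3818 -0.2821]
hubtop [ 0.4262 -0.2074  0.1861] [ 0.4274 -0.2083]
nutL [ 0.4375 -0.1114  0.1316] [ 0.4276 -0.1084]
nutR [ 0.4145 -0.3064  0.13  ] [ 0.4056 -0.2967]
c [ 0.427  -0.2088  0.1711]
A 0.08618045177281602 -1.5545581874047123
B 0.0864817595838128 118.04905866110646
C 0.08684821667064617 -121.58094602962016
cup rim [ 0.4701 -0.0018]
roll [0.3936 0.0249]
bookcorner [ 0.2914 -0.118 ]
bookcornerR [ 0.2781 -0.2726]
```

Hub axis at (0.427,-0.209), arm height 0.171, and arms at -1.5°, 118° and -121.6°. Plan: shut the fingers, come down on the +y side of arm A and push it round clockwise, turning the tool with it.

jog_arm(
  deltas=[
    [[-1,3.5,-3.7,0,0.033],[-1,3.5,-3.7,0,0.033],[-1,3.5,-3.7,0,0.033],[-1,3.5,-3.7,0,0.033],[-1,3.5,-3.7,0,0.033],[-1,3.5,-3.7,0,0.033],[-1,3.5,-3.7,0,0.033],[-1,0.5,-4,0,0]],
  ],
  force=20,
)

```text
time_s: 1.1
tcp_pos: [0.4058, 0.3565, 0.2448]
eef_rot: [179.9, 0.0, -0.1]
contact_force: [0.1, -0.5, 1.4]
gripper_width: 0.0131
gripper_force: 0.0
```

jog_arm(
  deltas=[
    [[-1,0.6,-4.2,0,0],[-1,0.6,-4.2,0,0],[-1,0.6,-4.2,0,0],[-1,0.6,-4.2,0,0],[-1,0.6,-4.2,0,0],[-1,0.6,-4.2,0,0],[-1,0.6,-4.2,0,0],[-1,0.6,-4.2,0,0]],
  ],
)

```text
time_s: 2.1
tcp_pos: [0.4522, 0.0207, 0.2455]
eef_rot: [-180.0, 0.0, 0.0]
contact_force: [0.1, 0.8, 0.0]
gripper_width: 0.0007
gripper_force: 0.0
```

jog_arm(
  deltas=[
    [[-1,0.6,-4.2,0,0],[-1,0.6,-4.2,0,0],[-1,0.6,-4.2,0,0],[-1,0.6,-4.2,0,0],[-1,0,0,0,0],[-1,0,0,0,0]],
  ],
)

```text
time_s: 2.85
tcp_pos: [0.4761, -0.1459, 0.2452]
eef_rot: [-180.0, 0.0, -0.0]
contact_force: [0.2, 0.6, -0.1]
gripper_width: 0.0004
gripper_force: 0.0
```

jog_arm(
  deltas=[
    [[-1,0.7,-2,0,0],[-1,0,0,-2,0],[-1,0,0,-2,0],[-1,0,0,-2,0],[-1,0,0,-1.5,0],[-1,0,0,0,0],[-1,0,0,0,0]],
  ],
)

```text
time_s: 3.72
tcp_pos: [0.4839, -0.1657, 0.1712]
eef_rot: [180.0, -0.1, 0.1]
contact_force: [0.5, 1.0, 0.0]
gripper_width: 0.0006
gripper_force: 0.0
```

```bash
python3 - <<'E'
from h import *
print(r.get_state()["tcp_pos"])
a=r.capture("wrist"); b=r.capture("scene")[170:340,240:420]
o=np.zeros((420,800,3),np.uint8); o[:,:400]=cv2.resize(a,(400,300)).repeat(1,0)[:420] if 0 else cv2.copyMakeBorder(cv2.resize(a,(400,300)),0,120,0,0,cv2.BORDER_CONSTANT)
o[:378,400:]=cv2.resize(b,(400,378),interpolation=cv2.INTER_CUBIC)
cv2.imwrite("pics/w1.png",o)
E
```

```text
[ 0.4839 -0.1657  0.1712]
```

View pics/w1.png

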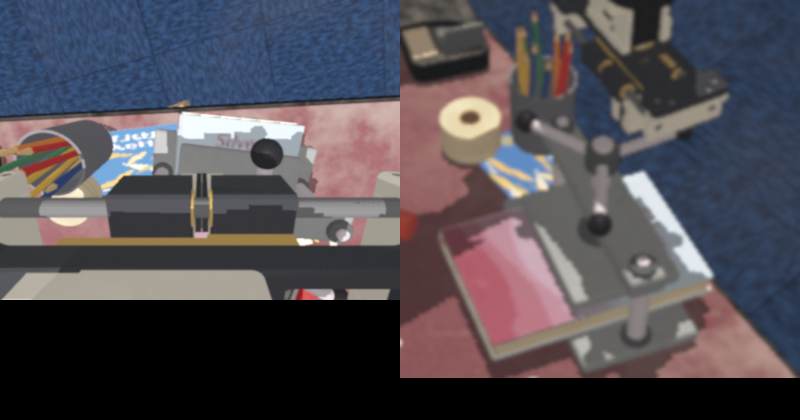

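The finger stands clear on the +y side of arm A, whose ball is at wrist (265,153). Next I'll work out the arc steps.

```bash
cat >> h.py <<'E'
C=np.array([.427,-.2088])
def pos(th,rr=.055,t=.0265):
    th=np.radians(th); return C+[rr*np.cos(th)-t*np.sin(th), rr*np.sin(th)+t*np.cos(th)]
def arc(t0,step,n):
    p=np.array([pos(t0+step*i) for i in range(n+1)]); print(t0,np.round(p[0],4),np.round(np.diff(p,axis=0)*100,2).tolist(),round(np.radians(step),4))
E
python3 -c "
from h import *
print(pos(0.5))
for t in (0.5,-31.5,-63.5,-95.5,-127.5): arc(t,-4,8)"
```

```text
[ 0.4818 -0.1818]
0.5 [ 0.4818 -0.1818] [[0.17, -0.39], [0.15, -0.4], [0.12, -0.41], [0.09, -0.42], [0.06, -0.42], [0.03, -0.42], [0.0, -0.43], [-0.03, -0.43]] -0.0698
-31.5 [ 0.4877 -0.2149] [[-0.06, -0.42], [-0.09, -0.42], [-0.12, -0.41], [-0.14, -0.4], [-0.17, -0.39], [-0.2, -0.38], [-0.22, -0.36], [-0.25, -0.35]] -0.0698
-63.5 [ 0.4753 -0.2462] [[-0.27, -0.33], [-0.29, -0.31], [-0.32, -0.29], [-0.33, -0.26], [-0.35, -0.24], [-0.37, -0.21], [-0.38, -0.19], [-0.39, -0.16]] -0.0698
-95.5 [ 0.4481 -0.2661] [[-0.4, -0.13], [-0.41, -0.1], [-0.42, -0.08], [-0.42, -0.05], [-0.43, -0.02], [-0.43, 0.01], [-0.42, 0.04], [-0.42, 0.07]] -0.0698
-127.5 [ 0.4145 -0.2686] [[-0.41, 0.1], [-0.41, 0.13], [-0.4, 0.16], [-0.38, 0.19], [-0.37, 0.21], [-0.35, 0.24], [-0.34, 0.26], [-0.32, 0.28]] -0.0698
```

jog_arm(
  deltas=[
    [[-1,-0.2,-0.8,-0.3,0],[-1,0,-0.8,-0.2,0],[-1,0,0,0,0]],
  ],
)

```text
time_s: 4.2
tcp_pos: [0.4812, -0.1827, 0.1653]
eef_rot: [180.0, 0.0, -0.1]
contact_force: [0.3, -0.0, 0.8]
gripper_width: 0.0003
gripper_force: 0.0
```

jog_arm(
  deltas=[
    [[-1,0.17,-0.39,0,-0.07],[-1,0.15,-0.4,0,-0.07],[-1,0.12,-0.41,0,-0.07],[-1,0.09,-0.42,0,-0.07],[-1,0.06,-0.42,0,-0.07],[-1,0.03,-0.42,0,-0.07],[-1,0,-0.43,0,-0.07],[-1,-0.03,-0.43,0,-0.07]],
  ],
)

```text
time_s: 5.2
tcp_pos: [0.4874, -0.2151, 0.1654]
eef_rot: [-180.0, 0.0, -32.2]
contact_force: [-0.0, 1.5, -0.8]
gripper_width: 0.0003
gripper_force: 0.8
```

jog_arm(
  deltas=[
    [[-1,-0.06,-0.42,0,-0.07],[-1,-0.09,-0.42,0,-0.07],[-1,-0.12,-0.41,0,-0.07],[-1,-0.14,-0.4,0,-0.07]],
  ],
)

```text
time_s: 5.7
tcp_pos: [0.4834, -0.2316, 0.1655]
eef_rot: [-180.0, 0.0, -48.3]
contact_force: [0.8, 1.3, -0.3]
gripper_width: 0.0005
gripper_force: 0.8
```

```bash
python3 - <<'E'
from h import *
b=r.capture("scene")[170:340,240:420]; a=r.capture("top")[185:295,270:420]
s=r.get_state(); print(s["contact_force"],s["moment"])
o=np.zeros((378,800,3),np.uint8); o[:,:400]=cv2.resize(b,(400,378),interpolation=cv2.INTER_CUBIC); o[:293,400:]=cv2.resize(a,(400,293),interpolation=cv2.INTER_CUBIC)
cv2.imwrite("pics/s2.png",o)
E
```

```text
[-0.3099  1.0553 -0.3143] [ 0.0601 -0.0164  0.043 ]
```

View pics/s2.png

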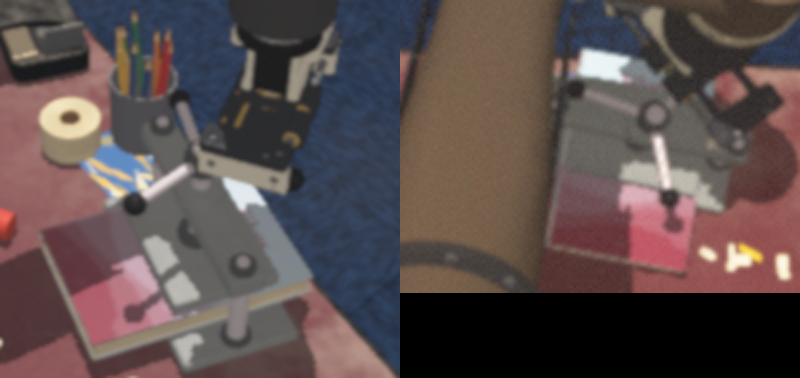

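The handle is following, having turned about 45°; the former right arm now points at the robot in the top view at (669,198). I'll carry on.

jog_arm(
  deltas=[
    [[-1,-0.17,-0.39,0,-0.07],[-1,-0.2,-0.38,0,-0.07],[-1,-0.22,-0.36,0,-0.07],[-1,-0.25,-0.35,0,-0.07]],
  ],
)

```text
time_s: 6.3
tcp_pos: [0.4751, -0.2463, 0.1655]
eef_rot: [-180.0, -0.0, -64.2]
contact_force: [1.7, 1.8, -0.6]
gripper_width: 0.0006
gripper_force: 0.8
```

```bash
python3 -c "
from h import *
s=r.get_state(); print(s['contact_force'],s['moment'],s['tcp_pos'])
for t in (-63.5,-79.5,-95.5,-111.5,-127.5): arc(t,-2,8)"
```

```text
[ 1.699   1.7863 -0.565 ] [ 0.5141 -0.4841  0.0022] [ 0.4751 -0.2463  0.1655]
-63.5 [ 0.4753 -0.2462] [[-0.13, -0.17], [-0.14, -0.16], [-0.14, -0.16], [-0.15, -0.15], [-0.16, -0.15], [-0.16, -0.14], [-0.17, -0.13], [-0.17, -0.13]] -0.0349
-79.5 [ 0.4631 -0.258 ] [[-0.17, -0.12], [-0.18, -0.12], [-0.18, -0.11], [-0.19, -0.1], [-0.19, -0.1], [-0.19, -0.09], [-0.2, -0.08], [-0.2, -0.08]] -0.0349
-95.5 [ 0.4481 -0.2661] [[-0.2, -0.07], [-0.2, -0.06], [-0.21, -0.06], [-0.21, -0.05], [-0.21, -0.04], [-0.21, -0.03], [-0.21, -0.03], [-0.21, -0.02]] -0.0349
-111.5 [ 0.4315 -0.2697] [[-0.21, -0.01], [-0.21, -0.0], [-0.21, 0.0], [-0.21, 0.01], [-0.21, 0.02], [-0.21, 0.03], [-0.21, 0.03], [-0.21, 0.04]] -0.0349
-127.5 [ 0.4145 -0.2686] [[-0.21, 0.05], [-0.21, 0.05], [-0.2, 0.06], [-0.2, 0.07], [-0.2, 0.08], [-0.2, 0.08], [-0.19, 0.09], [-0.19, 0.1]] -0.0349
```

Now slower, 2° per row.

jog_arm(
  deltas=[
    [[-1,-0.13,-0.17,0,-0.035],[-1,-0.14,-0.16,0,-0.035],[-1,-0.14,-0.16,0,-0.035],[-1,-0.15,-0.15,0,-0.035]],
  ],
)

```text
time_s: 6.8
tcp_pos: [0.4692, -0.2529, 0.1656]
eef_rot: [-180.0, -0.0, -72.3]
contact_force: [1.3, 0.7, -0.5]
gripper_width: 0.0006
gripper_force: 0.8
```

jog_arm(
  deltas=[
    [[-1,-0.16,-0.15,0,-0.035],[-1,-0.16,-0.14,0,-0.035],[-1,-0.17,-0.13,0,-0.035],[-1,-0.17,-0.13,0,-0.035]],
  ],
)

```text
time_s: 7.3
tcp_pos: [0.4662, -0.2571, 0.1658]
eef_rot: [-179.6, 0.0, -80.3]
contact_force: [14.9, 11.0, -7.6]
gripper_width: 0.0005
gripper_force: 8.5
```

Firm stop reached at about 18 N. I'll back off counter-clockwise and then lift away.

jog_arm(
  deltas=[
    [[-1,0.4,0.1,0,0],[-1,0.8,0.2,0,0],[-1,0.8,0.2,0,0],[-1,0,0,2,0],[-1,0,0,3,0],[-1,0,0,4,0],[-1,0,0,4,0],[-1,0,0,0,0]],
  ],
)

```text
time_s: 8.3
tcp_pos: [0.484, -0.2541, 0.2992]
eef_rot: [-179.7, -0.2, -80.2]
contact_force: [0.2, 0.3, -0.3]
gripper_width: 0.0008
gripper_force: 0.0
```

jog_arm(
  deltas=[
    [[-1,2,4,0,0],[-1,2,4,0,0],[-1,2,4,0,0],[-1,2,4,0,0],[-1,0,4,0,0],[-1,0,4,0,0],[-1,0,0,0,0],[-1,0,0,0,0]],
  ],
)

```text
time_s: 9.3
tcp_pos: [0.5624, -0.0134, 0.295]
eef_rot: [179.9, -0.0, -80.2]
contact_force: [0.7, -0.4, 0.4]
gripper_width: -0.0001
gripper_force: 0.0
```

```bash
python3 - <<'E'
from h import *
b=r.capture("scene")[170:340,240:420]; a=r.capture("top")[185:295,270:420]
o=np.zeros((378,800,3),np.uint8); o[:,:400]=cv2.resize(b,(400,378),interpolation=cv2.INTER_CUBIC); o[:293,400:]=cv2.resize(a,(400,293),interpolation=cv2.INTER_CUBIC)
cv2.imwrite("pics/s3.png",o)
E
```

```text
(no output)
```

View pics/s3.png

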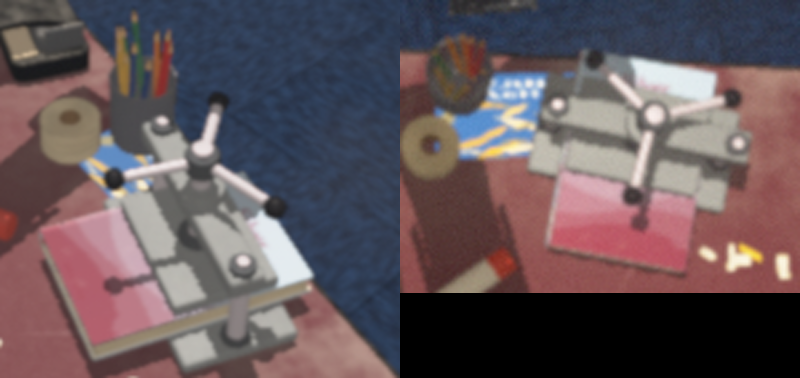

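The hand is clear. The handle stayed at its stop (top view: hub (655,117), balls (596,60), (733,98), (632,196)). The book corners (547,243) and (686,271), the cup and the roll are unmoved. Handing in.

```bash
python3 -c "
from plant import r
print(r.close_job())"
```

```text
the job is handed in; nothing more can be done
None
```

I turned the handle clockwise to its hard stop, took the hand clear and handed the job in at about 9.4 s; the last push read about 18 N at the finger (I estimate roughly 170 N on the book, over the 50 N you call forcing but under the 500 N limit), the force left on the book was not measured, and no verdict came back.

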